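# Clip the loaded culture dish down for printing

### The job

Three identical white print-plate holders stand on the bench, each with its clip standing open. Get the one that carries the clear culture dish ready for the printer: press its clip down until it snaps over and stays flat above the dish's edge, then take the hand away. Do not shift the dish, and do not close the clips of the other two holders (one is bare, one only has a roll of tape parked on it).

Things in the scene. Friction and masses are not known exactly. Their poses are not given: they have to be found in the camera images.
- clip_dish_pad (a point): Top centre of the round thumb pad (34 mm across) on the ivory clip arm of the holder with the dish. The arm is hinged 55 mm behind the pad, 31 mm above the bench, at the end of the white plate (165 x 110 x 10 mm). Open, it slopes up 0.5 rad towards the dish, pad 64 mm above the bench; shut, it is level, pad at 39 mm and 10 mm nearer the dish. x: from dish to hinge, z: out of the pad.
- clip_dish (a joint): Angle of that clip (rad): 0 = open, 0.5 = snapped shut, level. Bistable: pushed straight down at the pad, the spring force rises to a peak of 5 to 8 N near 0.13 and falls to nothing at 0.29 (pad about 50 mm above the bench); beyond that the clip pulls itself shut and stays. Let go earlier, it springs back open.
- dish: Clear round culture dish, 80 mm across, 14 mm high, with a small square printed lattice in it, lying loose between four steel pins on the right holder; origin at the centre of its underside, 10 mm above the bench.
- clip_tape (a joint): Angle (rad) of the like clip on the holder with the roll of beige tape (78 mm across): 0 = open, 0.5 = shut. Same snap, at 0.29. To be left open.
- clip_bare (a joint): Angle (rad) of the like clip on the holder with nothing on it: 0 = open, 0.5 = shut. Same snap, at 0.29. To be left open.

How it is judged:
By the outcome, as a careful person would: the job done as asked, in the order asked, and still so for the second after the job is handed in, with the robot touching nothing.
It also fails if it takes over 29 s, if anything falls off the work surface, if the arm or the gripper's body presses on something with over 40 N, if the wrist force passes 120 N, or if a joint passes its speed limit or range.

### The arm

A 7-joint arm with a two-finger parallel gripper is mounted at the origin on the work surface. World frame = base frame: x ahead of the robot, y to its left, z up, the work surface at z = 0. Lengths are in m, angles in rad, forces in N, time in s.
With the tool pointing down it reaches from about 0.4 to 0.875 m from the base axis. Payload 19.3 kg.
Tool frame: the origin (TCP) lies between the finger pads; the fingertips stand 17 mm ahead of it and the grasp point (between the pads) lies 2 mm behind it; x points along the fingers, y is the direction in which the jaws open and shut, and the axes are right-handed (so a half turn about x gives the same grasp; the last joint's range is limited). The gripper opens to 85 mm and grips with 20 to 120 N. Pads are 22 mm wide; open, the fingers measure 114 mm over their backs; the gripper's body (76 mm by 85 mm) begins 54 mm behind the grasp point. The pads swing forward as they close: fully open they stand 13 mm farther back than shut.
Start: joints at [-0.07, 0.521, -0.036, 1.599, 0.021, 1.021, -0.113], TCP at [0.625, -0, 0.213] pointing down, gripper open.
Joint ranges: [-2.91, 2.91], [-0.3, 2.13], [-1.5, 1.42], [0.17, 2.43], [-1.26, 4.41], [0.16, 1.93], [-2.52, 2.52]. Speed limits (rad/s): [1.89, 1.89, 2.39, 2.39, 3.01, 3.01, 3.01].

### API

Orientations are given as [roll, pitch, yaw] about the fixed x, y, z axes, in that order (R = Rz(yaw) Ry(pitch) Rx(roll)).
In Python, from workcell import bot gives the robot as it stands.
- The arm moves only by the shell command python3 -m creep 'ROWS' [FORCE]. ROWS is JSON, a list of rows, each an object of numbers: "wx", "wy", "wz": the turn, a rotation vector about the tool's x, y, z in degrees; "tx", "ty", "tz": the shift along the tool's x, y, z in m; "claw": the closure, from 0 (fully open) to 1 (shut). A call has 1 to 8 rows; each row is the pose to reach, as a shift and turn from the pose measured when the call began, along the tool's axes at that moment; what a row does not reach only later rows make up. A row lasts 1/10 s, in which the tool goes at most 50 mm and 8.59 degrees, less where a joint would pass 70% of its speed; a pose out of reach is approached as far as the arm can. A call with a gripper value outside its range is refused whole. The fingers move at their own pace and stop on an object; FORCE is the grip in N (left out, the last holds). Time passes only in rows, so rows that repeat a pose let the fingers close. It gives the time, the measured TCP pose, the force and the opening at its end, in the units of the state.
- bot.observe(): the state, without advancing time (a new reading comes with each control period).
- bot.grab_frame(name): name is "scene" or "side" or "wrist"; returns the picture (400x640x3 uint8, blue, green, red); there is no depth.
- bot.get_calibration(name): a dict with "fx", "fy", "cx", "cy" (pixels), "R" (3x3) and "t" (3): a world point X has camera coordinates R X + t. Camera axes: x right, y down, z forward; pixel columns grow to the right and rows downward; lengths in m; the calibration is good to about 2 mm. A picture is of the moment at which its call begins: read the wrist's pose just before it. get_calibration takes no time and is no camera call; for the wrist camera it gives the pose at the moment of the call.
- bot.job_done(): hands the job in, once; it reports no verdict.
The state is a dict: "clock": time; "qpos": joint angles; "qd": joint speeds; "joint_efforts": joint torques, N m; "position": TCP position; "tool_rot": TCP orientation; "force": force on the tool from outside, world axes, zero at the start; "moment": the same for the moment, N m; "grip_width": finger opening in m.
Only numpy, scipy, OpenCV 4.12 (cv2) and the standard library are available. Lean on these libraries where they do the work, as an engineer would, in place of code of your own. Each camera call takes 0.05 s, during which the arm holds its last target.

## Working session

There is one attempt and no reset: what is moved stays moved. The work goes in short steps, Python scripts to look and compute and a shell command to move; the robot and the scene stay as the last step left them, time stands still between calls to the robot, and variables do not carry over. Pictures are saved under pics/ and viewed, and the job is handed in when it is done.

```bash
mkdir -p pics; python3 - <<'E'
from workcell import bot
import cv2
for n in ("scene","side","wrist"):
    c=bot.get_calibration(n); f=bot.grab_frame(n); cv2.imwrite(f"pics/{n}0.png",f)
    print(n,{k:(v if not hasattr(v,'tolist') else v.tolist()) for k,v in c.items()})
print(bot.observe())
E
```

```text
scene {'fx': 463.1709665955501, 'fy': 463.1709665955501, 'cx': 312.33749678130107, 'cy': 199.35491676459958, 'R': [[-0.5759152335205986, 0.8173736442038639, 0.014898642884837039], [0.678784060285899, 0.48826380372483286, -0.5484985482879122], [-0.4556027252999082, -0.30577570821282285, -0.8360187635252233]], 't': [0.3301833743481772, -0.33267073218403614, 1.3121796219248025]}
side {'fx': 486.1859221542774, 'fy': 486.1859221542774, 'cx': 315.8559689745159, 'cy': 205.70995288164332, 'R': [[-0.9276827485177758, -0.37334602441653186, 0.004179013624741757], [-0.2373416455057344, 0.5810276184687653, -0.77850873462354], [0.28822501871131134, -0.7232009766509482, -0.6276198578438854]], 't': [0.5276896988825611, 0.207031709394331, 0.8186542707992202]}
wrist {'fx': 356.7714582567692, 'fy': 356.7714582567692, 'cx': 315.7419506619163, 'cy': 199.5647935391308, 'R': [[0.9999985815122182, -0.0003031126038796278, -0.001656833215025149], [0.00022841181768675598, -0.9501827290418766, 0.3116933256561237], [-0.00166877248137135, -0.31169326196323555, -0.9501813119847835]], 't': [-0.6237526662381618, -0.04013332659839862, 0.37966279496166017]}
{'clock': 0.15, 'qpos': array([-0.07019143,  0.52185485, -0.03629788,  1.59983941,  0.02119758,
        1.0211041 , -0.11279477]), 'qd': array([ 1.70990467e-03, -4.27390973e-03, -4.72844580e-05, -2.27038688e-04,
        2.48002619e-03, -1.18258773e-04, -8.78464275e-04]), 'joint_efforts': array([ 4.00798544e-04, -9.27376485e+01,  1.98035471e+00, -3.70049715e+01,
        1.79930578e-02,  6.46477114e-03, -1.41420460e-05]), 'position': array([ 6.24749619e-01, -5.14044393e-05,  2.12485631e-01]), 'tool_rot': array([-1.48931903,  1.56997537, -3.06015858]), 'force': array([-0.00216969,  0.64655683, -0.2024454 ]), 'moment': array([0.01564239, 0.01854848, 0.08068668]), 'grip_width': 0.08522596004229666}
```

View pics/scene0.png

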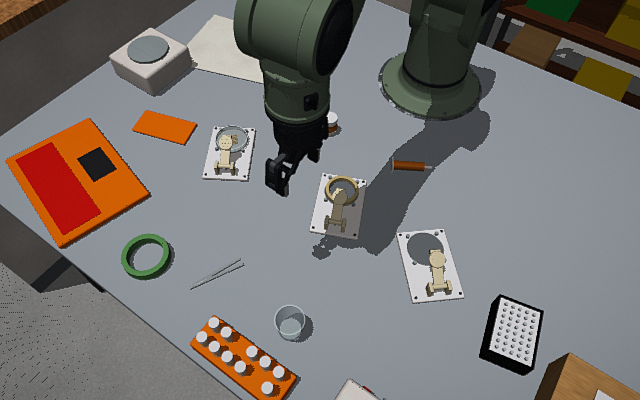

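View pics/side0.png

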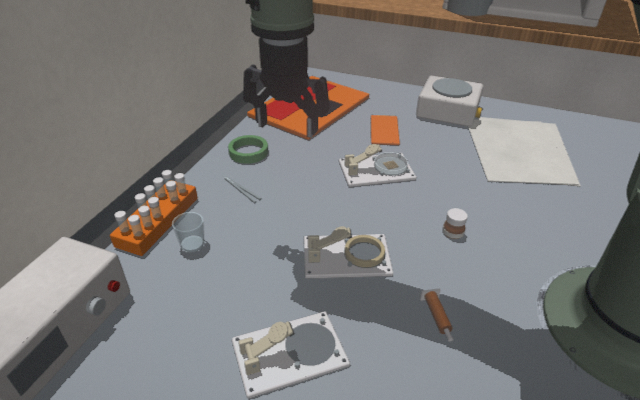

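View pics/wrist0.png

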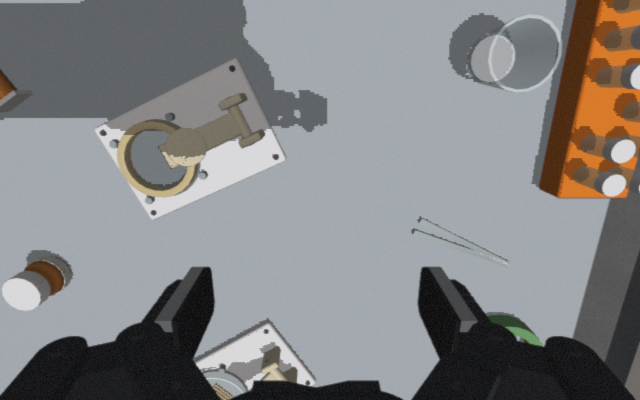

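The dish holder is the one at scene (229,152) and side (378,165). The tape holder is in the middle and the bare one nearest the side camera. I'll zoom in on the dish holder.

```bash
python3 - <<'E'
import cv2
a=cv2.imread('pics/scene0.png')[115:190,190:270]; cv2.imwrite('pics/zs.png',cv2.resize(a,None,fx=8,fy=8,interpolation=cv2.INTER_CUBIC)[:600])
a=cv2.imread('pics/side0.png')[135:195,330:425]; cv2.imwrite('pics/zd.png',cv2.resize(a,None,fx=8,fy=8,interpolation=cv2.INTER_CUBIC))
E
```

```text
(no output)
```

View pics/zs.png

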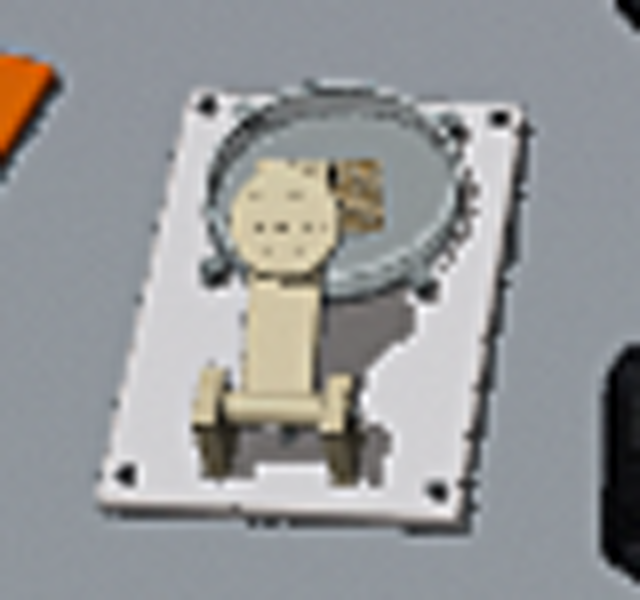

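View pics/zd.png

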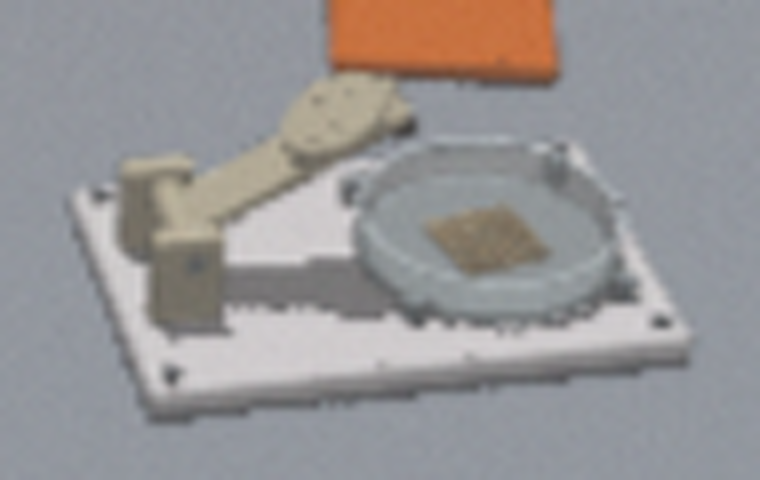

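```bash
cat > h.py <<'E'
import numpy as np, cv2
from workcell import bot
def P(n):
    c=bot.get_calibration(n);K=np.array([[c['fx'],0,c['cx']],[0,c['fy'],c['cy']],[0,0,1]])
    return K@np.hstack([np.array(c['R']),np.array(c['t']).reshape(3,1)])
def plane(n,uv,z):
    M=P(n);H=np.c_[M[:,0],M[:,1],M[:,2]*z+M[:,3]];q=np.linalg.solve(H,[*uv,1]);return q[:2]/q[2]
def tri(a,ua,b,ub):
    X=cv2.triangulatePoints(P(a),P(b),np.array(ua,float).reshape(2,1),np.array(ub,float).reshape(2,1))[:,0];return X[:3]/X[3]
def proj(n,X):
    q=P(n)@np.r_[X,1];return q[:2]/q[2]
E
python3 - <<'E'
from h import *
np.set_printoptions(precision=4,suppress=True)
s=lambda x,y:(190+x/8-.44,115+y/8-.44); d=lambda x,y:(330+x/8-.44,135+y/8-.44)
print('pad',tri('scene',s(285,218),'side',d(337,120)), plane('scene',s(285,218),.064),plane('side',d(337,120),.064))
print('axle',tri('scene',s(278,407),'side',d(183,205)),plane('scene',s(278,407),.033),plane('side',d(183,205),.033))
cs=[plane('scene',s(*p),.01) for p in [(190,95),(522,105),(465,520),(100,505)]]
print('corners sc',np.array(cs),np.mean(cs,0))
cd=[plane('side',d(*p),.01) for p in [(72,195),(152,405),(690,345),(582,148)]]
print('corners sd',np.array(cd),np.mean(cd,0))
print(bot.observe()['position'])
for k in (cs,cd): print([np.linalg.norm(k[i]-k[i-1]) for i in range(4)])
print('dish',plane('scene',s(337,195),.02),plane('side',d(487,230),.02))
E
```

```text
pad [ 0.54   -0.2774  0.063 ] [ 0.5403 -0.277 ] [ 0.5397 -0.2754]
axle [ 0.5792 -0.2515  0.0372] [ 0.5793 -0.2516] [ 0.5804 -0.261 ]
corners sc [[ 0.4888 -0.3723]
 [ 0.4295 -0.2831]
 [ 0.5674 -0.1929]
 [ 0.6267 -0.2846]] [ 0.5281 -0.2832]
corners sd [[ 0.6239 -0.2867]
 [ 0.5656 -0.1929]
 [ 0.4294 -0.2805]
 [ 0.4847 -0.3726]] [ 0.5259 -0.2832]
[ 0.6247 -0.0001  0.2125]
[np.float64(0.16341013288373601), np.float64(0.10714565536315845), np.float64(0.16481518195611383), np.float64(0.10912054977183008)]
[np.float64(0.1635688540426036), np.float64(0.1104284951441535), np.float64(0.16205860466181807), np.float64(0.10741675349738865)]
dish [ 0.499  -0.2998] [ 0.4973 -0.3016]
```

```bash
python3 - <<'E'
from h import *
from scipy.spatial.transform import Rotation as Ro
np.set_printoptions(precision=4,suppress=True)
o=bot.observe();R=Ro.from_euler('xyz',o['tool_rot']).as_matrix();print(R)
print(R.T@(np.array([.540,-.2765,.14])-o['position']))
E
```

```text
[[-0.0008  1.     -0.    ]
 [-0.0001 -0.     -1.    ]
 [-1.     -0.0008  0.0001]]
[ 0.0726 -0.0847  0.2764]
```

```bash
python3 -m creep '[{"ty":-0.01,"tz":0.03,"claw":1},{"ty":-0.02,"tz":0.07,"claw":1},{"ty":-0.035,"tz":0.11,"claw":1},{"ty":-0.05,"tz":0.16,"claw":1},{"ty":-0.065,"tz":0.21,"claw":1},{"ty":-0.08,"tz":0.25,"claw":1},{"ty":-0.085,"tz":0.276,"claw":1},{"ty":-0.085,"tz":0.276,"claw":1}]' 40 
python3 -m creep '[{"tx":0.0,"claw":1},{"tx":0.0,"claw":1}]'
python3 - <<'E'
from h import *
np.set_printoptions(precision=4,suppress=True)
for n in ("scene","side","wrist"): cv2.imwrite(f"pics/{n}1.png",bot.grab_frame(n))
o=bot.observe();print(o['clock'],o['position'],o['tool_rot'],o['force'],o['grip_width'])
E
```

```text
0.3 [ 0.6249 -0.      0.2127] [-1.5257  1.5704 -3.0966] [ 0.3639  0.1968 -0.0874] 0.08573835078603695$[0]: bad value
$[0]: bad value
```

```bash
python3 -m creep '[{"wx":0,"wy":0,"wz":0,"tx":0,"ty":-0.01,"tz":0.03,"claw":1},{"wx":0,"wy":0,"wz":0,"tx":0,"ty":-0.02,"tz":0.07,"claw":1},{"wx":0,"wy":0,"wz":0,"tx":0,"ty":-0.035,"tz":0.11,"claw":1},{"wx":0,"wy":0,"wz":0,"tx":0,"ty":-0.05,"tz":0.16,"claw":1},{"wx":0,"wy":0,"wz":0,"tx":0,"ty":-0.065,"tz":0.21,"claw":1},{"wx":0,"wy":0,"wz":0,"tx":0,"ty":-0.08,"tz":0.25,"claw":1},{"wx":0,"wy":0,"wz":0,"tx":0,"ty":-0.085,"tz":0.276,"claw":1},{"wx":0,"wy":0,"wz":0,"tx":0,"ty":-0.085,"tz":0.276,"claw":1}]' 40 
python3 - <<'E'
from h import *
o=bot.observe();print(o['clock'],o['position'],o['grip_width'])
E
```

```text
clock: 1.1
position: [0.5381, -0.2805, 0.2127]
tool_rot: [-0.503, 1.569, -2.08]
force: [-0.6, 0.3, 0.8]
grip_width: 0.0001
1.1 [ 0.53808659 -0.28051103  0.21273152] 6.611036957710864e-05
```

All keys are required in a row. The tool is now above the pad with the jaws shut. I'll check with pictures.

```bash
python3 - <<'E'
from h import *
from scipy.spatial.transform import Rotation as Ro
np.set_printoptions(precision=4,suppress=True)
for n in ("side","wrist"): cv2.imwrite(f"pics/{n}1.png",bot.grab_frame(n))
o=bot.observe();R=Ro.from_euler('xyz',o['tool_rot']).as_matrix()
print(o['clock'],o['position'],o['qd']);print(R)
print(R.T@(np.array([.540,-.2765,.105])-o['position']))
print('pad in wrist',proj('wrist',np.array([.54,-.2765,.064])))
E
```

```text
1.2 [ 0.5398 -0.276   0.2126] [-0.0305 -0.0031 -0.0156  0.0032 -0.0024 -0.0009 -0.004 ]
[[-0.0005  1.     -0.0009]
 [ 0.0004 -0.0009 -1.    ]
 [-1.     -0.0005 -0.0004]]
[0.1076 0.0003 0.0005]
pad in wrist [316.8168 177.5656]
```

View pics/wrist1.png

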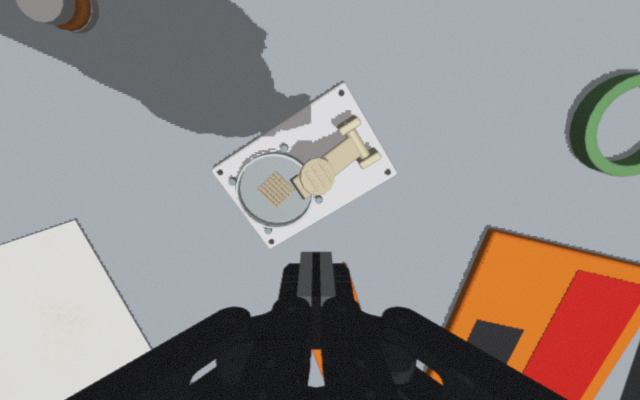

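View pics/side1.png

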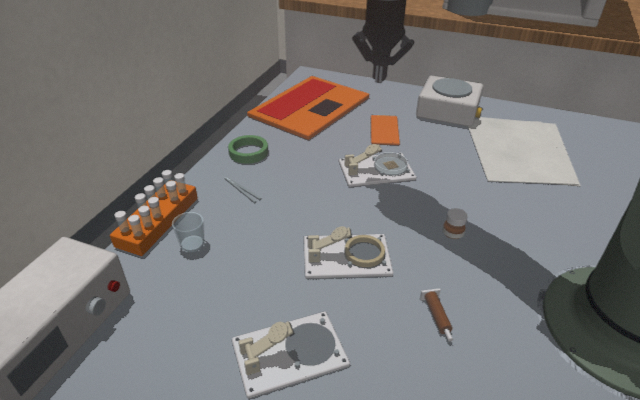

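Pad seen at wrist (317,177) against a prediction of (316.8,177.6), so it agrees. The next move goes down to just above it.

```bash
python3 -m creep '[{"wx":0,"wy":0,"wz":0,"tx":0.03,"ty":0,"tz":0,"claw":1},{"wx":0,"wy":0,"wz":0,"tx":0.06,"ty":0,"tz":0,"claw":1},{"wx":0,"wy":0,"wz":0,"tx":0.085,"ty":0,"tz":0,"claw":1},{"wx":0,"wy":0,"wz":0,"tx":0.1,"ty":0,"tz":0,"claw":1},{"wx":0,"wy":0,"wz":0,"tx":0.105,"ty":0,"tz":0,"claw":1},{"wx":0,"wy":0,"wz":0,"tx":0.105,"ty":0,"tz":0,"claw":1}]'
python3 - <<'E'
from h import *
for n,(r,c) in dict(scene=((60,190),(160,310)),side=((90,200),(310,450)),wrist=((0,400),(0,640))).items():
    f=bot.grab_frame(n)[r[0]:r[1],c[0]:c[1]]; k=5 if n!='wrist' else 1
    cv2.imwrite(f"pics/{n}2.png",cv2.resize(f,None,fx=k,fy=k)[:600])
o=bot.observe();print(o['clock'],o['position'],o['force'])
E
```

```text
clock: 1.8
position: [0.5401, -0.2755, 0.1077]
tool_rot: [-2.358, 1.57, 2.355]
force: [-0.8, 0.1, -0.2]
grip_width: -0.0001
1.95 [ 0.54038999 -0.27617587  0.10877007] [0.15227734 0.27938971 0.32170036]
```

View pics/side2.png

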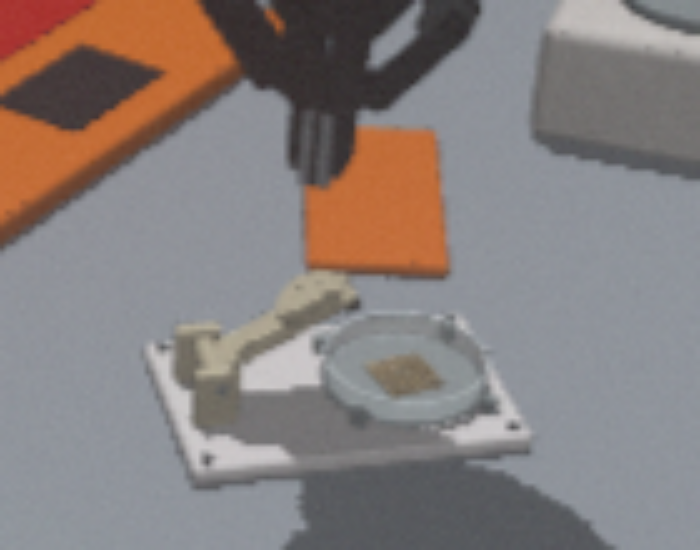

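View pics/wrist2.png

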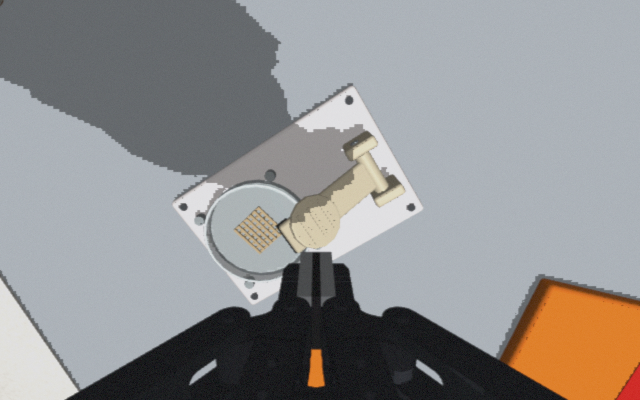

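```bash
python3 - <<'E'
from h import *
p=bot.observe()['position']
for z in (.017,.004,-.002): print(proj('side',p-[0,0,z]),proj('scene',p-[0,0,z]),proj('wrist',p-[0,0,z]))
print(proj('side',[.54,-.2765,.064]),proj('scene',[.54,-.2765,.064]),proj('wrist',[.54,-.2765,.064]))
E
```

```text
[372.40725327 139.02903122] [223.72955849 134.19751704] [316.77319786 238.28279058]
[372.84737035 134.09882836] [222.90788346 130.42385521] [316.85516318 248.93897908]
[373.0526942  131.79878544] [222.52295419 128.65601166] [316.89689739 254.36478108]
[371.68929727 149.28809327] [225.43514365 141.84408829] [315.9951979  220.03133281]
```

View pics/scene2.png

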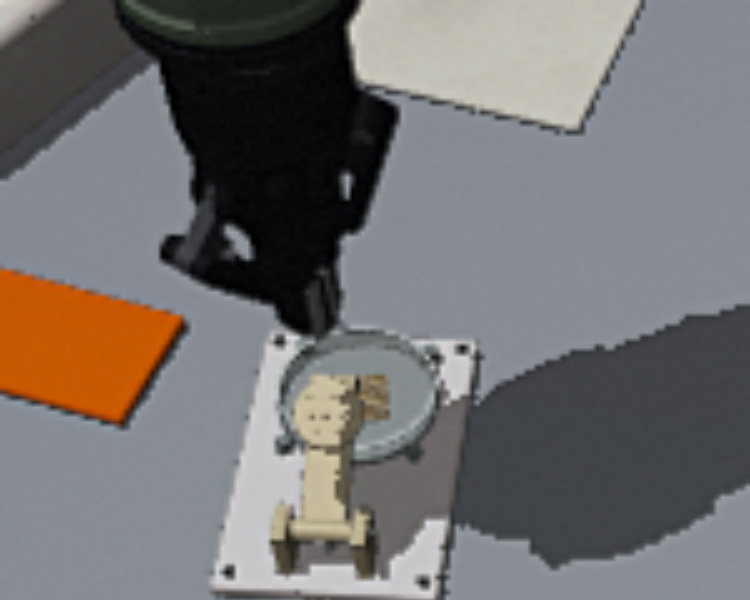

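```bash
python3 - <<'E'
from h import *
np.set_printoptions(precision=4,suppress=True)
X=tri('scene',(224,125.8),'side',(373.3,126.6));print(X,proj('scene',X),proj('side',X),proj('wrist',X))
b=bot.get_calibration('wrist');R=np.array(b['R']);print(-R.T@np.array(b['t']),R)
E
```

```text
[ 0.54   -0.2693  0.1267] [223.9115 125.1188] [372.8731 127.0555] [316.2138 256.801 ]
[ 0.5398 -0.1961  0.2686] [[ 1.     -0.0011  0.0004]
 [-0.0012 -0.9501  0.3119]
 [ 0.0001 -0.3119 -0.9501]]
```

Side and scene both put the visible fingertip at z≈0.127, which is higher than the stated 17 mm ahead of the TCP (0.092). I'll come down slowly, watching the force and the pictures.

```bash
python3 -m creep '[{"wx":0,"wy":0,"wz":0,"tx":0.007,"ty":0,"tz":0,"claw":1},{"wx":0,"wy":0,"wz":0,"tx":0.014,"ty":0,"tz":0,"claw":1},{"wx":0,"wy":0,"wz":0,"tx":0.02,"ty":0,"tz":0,"claw":1},{"wx":0,"wy":0,"wz":0,"tx":0.02,"ty":0,"tz":0,"claw":1}]'
python3 -m creep '[{"wx":0,"wy":0,"wz":0,"tx":0.004,"ty":0,"tz":0,"claw":1},{"wx":0,"wy":0,"wz":0,"tx":0.004,"ty":0,"tz":0,"claw":1}]'
python3 - <<'E'
from h import *
f=bot.grab_frame('side')[90:200,310:450]
cv2.imwrite(f"pics/side3.png",cv2.resize(f,None,fx=5,fy=5))
o=bot.observe();print(o['clock'],o['position'],o['force'])
E
```

```text
clock: 2.35
position: [0.5399, -0.2759, 0.0877]
tool_rot: [-2.368, 1.57, 2.344]
force: [-0.7, 0.4, -0.7]
grip_width: 0.0
clock: 2.55
position: [0.5396, -0.2758, 0.0831]
tool_rot: [-2.152, 1.57, 2.56]
force: [-0.6, 0.1, 0.5]
grip_width: -0.0001
2.6 [ 0.53974265 -0.27587929  0.08340549] [ 0.5030743  -0.28911281 -0.17814056]
```

View pics/side3.png

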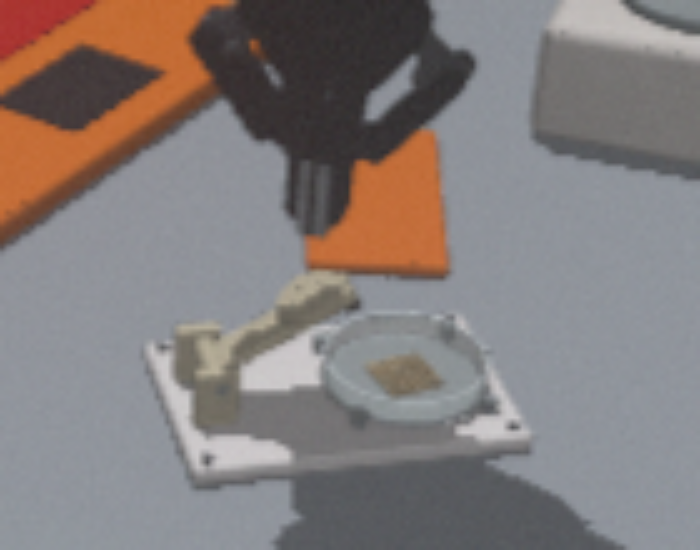

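```bash
python3 -m creep '[{"wx":0,"wy":0,"wz":0,"tx":0.007,"ty":0,"tz":0,"claw":1},{"wx":0,"wy":0,"wz":0,"tx":0.014,"ty":0,"tz":0,"claw":1},{"wx":0,"wy":0,"wz":0,"tx":0.018,"ty":0,"tz":0,"claw":1},{"wx":0,"wy":0,"wz":0,"tx":0.018,"ty":0,"tz":0,"claw":1}]'
python3 -m creep '[{"wx":0,"wy":0,"wz":0,"tx":0.004,"ty":0,"tz":0,"claw":1},{"wx":0,"wy":0,"wz":0,"tx":0.004,"ty":0,"tz":0,"claw":1}]'
python3 - <<'E'
from h import *
f=bot.grab_frame('side')[90:200,310:450]
cv2.imwrite(f"pics/side4.png",cv2.resize(f,None,fx=5,fy=5))
f=bot.grab_frame('scene')[80:190,160:310]
cv2.imwrite(f"pics/scene4.png",cv2.resize(f,None,fx=5,fy=5))
o=bot.observe();print(o['clock'],o['position'],o['force'])
E
```

```text
clock: 3.0
position: [0.5393, -0.2757, 0.0646]
tool_rot: [-2.071, 1.569, 2.641]
force: [0.4, -0.4, -0.0]
grip_width: 0.0
clock: 3.2
position: [0.5391, -0.2756, 0.0601]
tool_rot: [-2.036, 1.568, 2.676]
force: [0.5, -0.4, 1.0]
grip_width: -0.0001
3.3 [ 0.53934833 -0.27571061  0.06055665] [-0.11216179 -0.04585229  0.00156526]
```

View pics/side4.png

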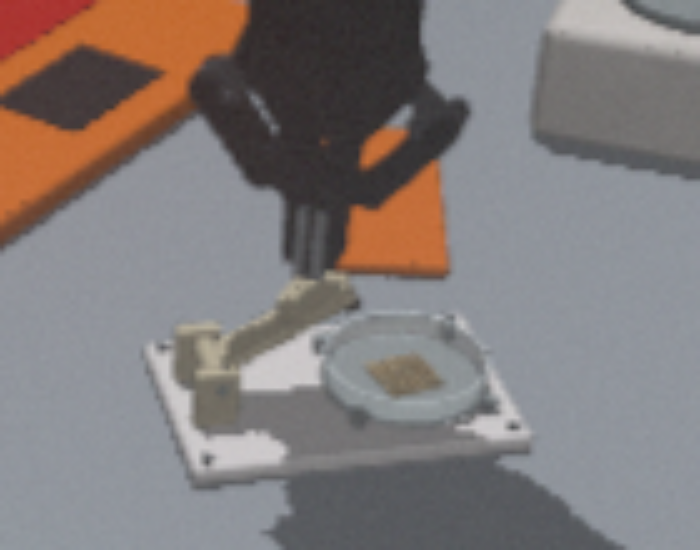

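View pics/scene4.png

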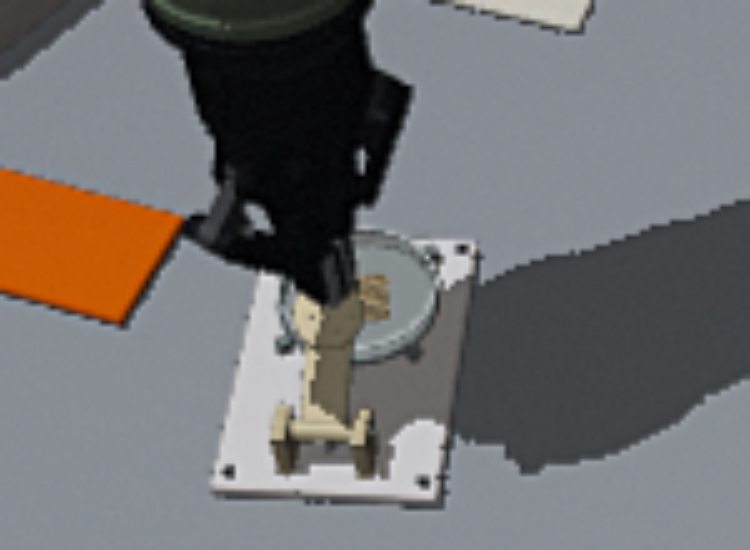

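```bash
python3 -m creep '[{"wx":0,"wy":0,"wz":0,"tx":0.004,"ty":0,"tz":0,"claw":1},{"wx":0,"wy":0,"wz":0,"tx":0.007,"ty":0,"tz":0,"claw":1},{"wx":0,"wy":0,"wz":0,"tx":0.007,"ty":0,"tz":0,"claw":1}]'
python3 -m creep '[{"wx":0,"wy":0,"wz":0,"tx":0.004,"ty":0,"tz":0,"claw":1},{"wx":0,"wy":0,"wz":0,"tx":0.004,"ty":0,"tz":0,"claw":1}]'
python3 -m creep '[{"wx":0,"wy":0,"wz":0,"tx":0.004,"ty":-0.001,"tz":0.0005,"claw":1},{"wx":0,"wy":0,"wz":0,"tx":0.004,"ty":-0.001,"tz":0.0005,"claw":1}]'
python3 - <<'E'
from h import *
f=bot.grab_frame('side')[90:200,310:450]
cv2.imwrite(f"pics/side5.png",cv2.resize(f,None,fx=5,fy=5))
o=bot.observe();print(o['clock'],o['position'],o['force'])
E
```

```text
clock: 3.6
position: [0.5391, -0.2756, 0.0531]
tool_rot: [-2.041, 1.568, 2.671]
force: [0.6, -0.6, 0.4]
grip_width: -0.0003
clock: 3.8
position: [0.539, -0.2756, 0.0487]
tool_rot: [-1.993, 1.568, 2.719]
force: [0.2, -1.0, 1.5]
grip_width: 0.0
clock: 4.0
position: [0.5378, -0.2763, 0.0444]
tool_rot: [-1.927, 1.568, 2.784]
force: [0.4, -0.8, 3.9]
grip_width: -0.0001
4.05 [ 0.53806087 -0.27630477  0.04464864] [ 0.54306096 -0.48675785  4.83073807]
```

View pics/side5.png

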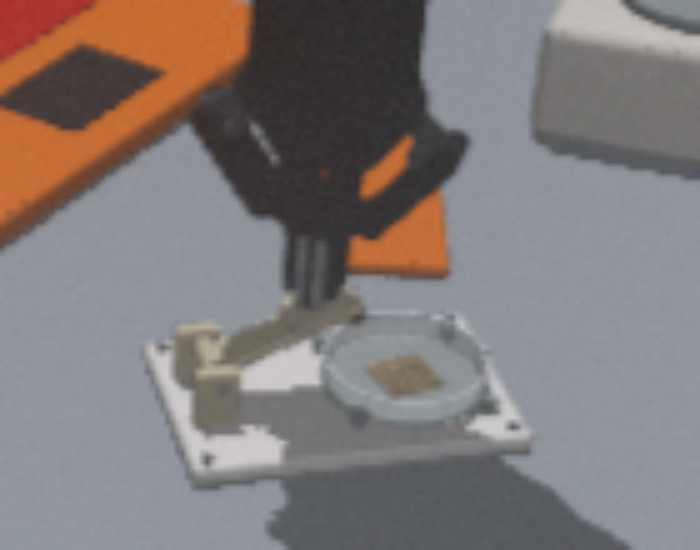

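Contact came at TCP z≈0.050 and the pad is going down at about 4.8 N. I'll continue.

```bash
python3 -m creep '[{"wx":0,"wy":0,"wz":0,"tx":0.004,"ty":-0.001,"tz":0.0005,"claw":1},{"wx":0,"wy":0,"wz":0,"tx":0.004,"ty":-0.001,"tz":0.0005,"claw":1}]'
python3 -m creep '[{"wx":0,"wy":0,"wz":0,"tx":0.004,"ty":-0.001,"tz":0.0005,"claw":1},{"wx":0,"wy":0,"wz":0,"tx":0.004,"ty":-0.001,"tz":0.0005,"claw":1}]'
python3 -m creep '[{"wx":0,"wy":0,"wz":0,"tx":0.003,"ty":-0.001,"tz":0.0005,"claw":1},{"wx":0,"wy":0,"wz":0,"tx":0.003,"ty":-0.001,"tz":0.0005,"claw":1}]'
python3 - <<'E'
from h import *
f=bot.grab_frame('side')[90:200,310:450]
cv2.imwrite(f"pics/side6.png",cv2.resize(f,None,fx=5,fy=5))
o=bot.observe();print(o['clock'],o['position'],o['force'])
E
```

```text
clock: 4.25
position: [0.5369, -0.277, 0.0405]
tool_rot: [-1.895, 1.568, 2.817]
force: [1.1, -1.9, 5.1]
grip_width: -0.0003
clock: 4.45
position: [0.5357, -0.2775, 0.0363]
tool_rot: [-1.91, 1.568, 2.801]
force: [0.8, -2.2, 1.3]
grip_width: 0.0
clock: 4.65
position: [0.5342, -0.2778, 0.0329]
tool_rot: [-1.932, 1.567, 2.779]
force: [-0.4, 0.5, 0.3]
grip_width: -0.0002
4.7 [ 0.5343486  -0.27779366  0.03303617] [-0.33377025 -0.09322963  0.44622964]
```

View pics/side6.png

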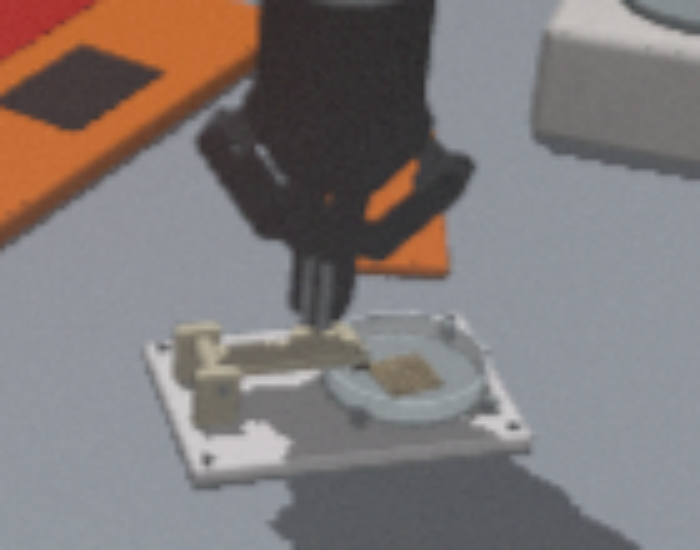

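The clip has snapped and lies level, and the force is gone. I'll withdraw straight up.

```bash
python3 -m creep '[{"wx":0,"wy":0,"wz":0,"tx":-0.01,"ty":0,"tz":0,"claw":1},{"wx":0,"wy":0,"wz":0,"tx":-0.03,"ty":0,"tz":0,"claw":1},{"wx":0,"wy":0,"wz":0,"tx":-0.06,"ty":0,"tz":0,"claw":1},{"wx":0,"wy":0,"wz":0,"tx":-0.1,"ty":0,"tz":0,"claw":1},{"wx":0,"wy":0,"wz":0,"tx":-0.14,"ty":0,"tz":0,"claw":1},{"wx":0,"wy":0,"wz":0,"tx":-0.16,"ty":0,"tz":0,"claw":1},{"wx":0,"wy":0,"wz":0,"tx":-0.16,"ty":0,"tz":0,"claw":1}]'
python3 - <<'E'
from h import *
g=bot.grab_frame('side');f=g[90:200,310:450]
cv2.imwrite(f"pics/side7.png",cv2.resize(f,None,fx=5,fy=5)); cv2.imwrite('pics/side7f.png',g)
f=bot.grab_frame('scene')[115:190,190:270]
cv2.imwrite(f"pics/scene7.png",cv2.resize(f,None,fx=8,fy=8,interpolation=cv2.INTER_CUBIC))
o=bot.observe();print(o['clock'],o['position'],o['force'])
E
```

```text
clock: 5.4
position: [0.5362, -0.2785, 0.1969]
tool_rot: [1.187, 1.569, -0.385]
force: [-0.6, -0.9, 0.1]
grip_width: 0.0
5.5 [ 0.53491332 -0.2779005   0.19353105] [-0.39462436 -0.4195184  -0.09838544]
```

View pics/side7.png

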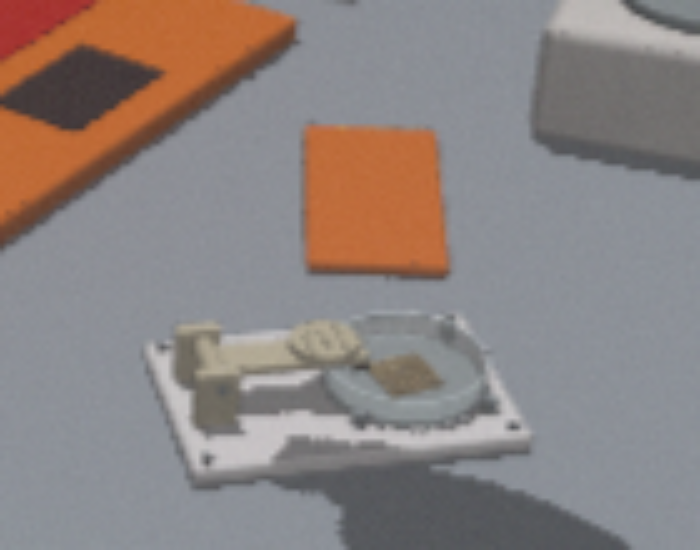

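View pics/scene7.png

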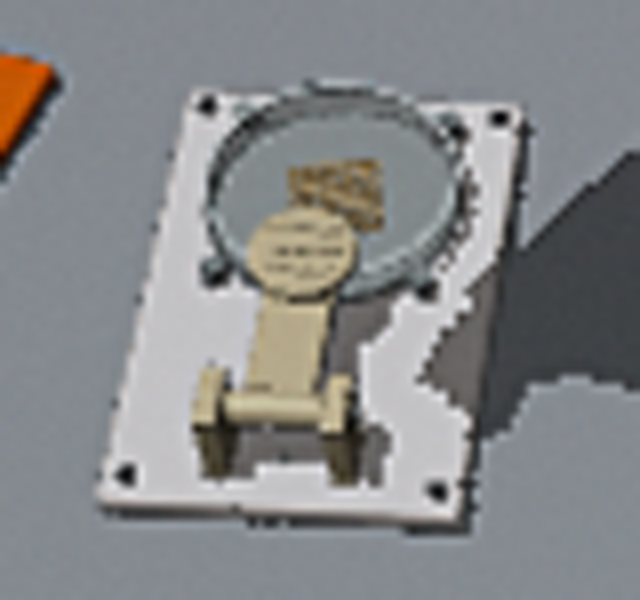

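View pics/side7f.png

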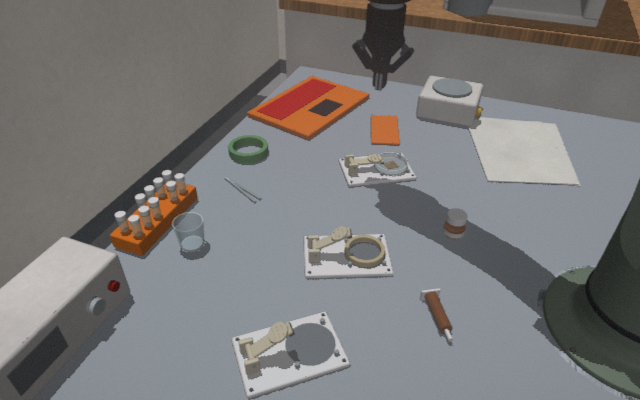

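```bash
python3 - <<'E'
from h import *
print(tri('scene',(190+302/8-.44,115+252/8-.44),'side',(310+325/5-.4,90+341/5-.4)))
print(bot.job_done())
E
```

```text
[ 0.53272927 -0.28169391  0.03861537]
the job is handed in; nothing more can be done
None
```

The clip on the dish holder is snapped shut and stays flat over the dish's edge. I handed the job in at about 5.5 s, with the hand roughly 150 mm clear. I pressed straight down on the pad with the jaws closed.

**Force:** the readings after each step peaked at about 5 N, then fell to zero as the clip snapped over.

**Final checks:**
- **Pad:** it measures 38.6 mm above the bench, against 39 mm expected when shut, and has moved about 9 mm toward the dish, against 10 mm expected.
- **Dish and plate:** their outlines in the scene picture are the same as before the press.
- **Other holders:** the tape and bare clips still stand open in the side picture.

**Disagreement:** the shut fingertips were not 17 mm ahead of the TCP as stated. The pictures and the contact height put them about 15–18 mm behind it. I came down in small steps watching the force, so this did no harm.

The first two move commands were refused because each row needs all seven keys. They moved nothing and took no time.

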